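# Show the marked clamp jaw to the inspection camera

## Robot

A 6-joint arm with a two-finger parallel gripper is mounted at the origin on a cart in front of the work surface, level with it; the furniture and walls round the work are solid. World frame = base frame: x ahead of the robot, y to its left, z up, the work surface at z = 0. Lengths are in m, angles in rad, forces in N, time in s.
With the tool pointing down it reaches from about 0.375 to 0.975 m from the base axis. Payload 3.8 kg.
Tool frame: the origin (TCP) lies on the centre line of the jaws, within the pads' length; the fingertips stand 17 mm ahead of it and the grasp point (between the pads) lies 2 mm behind it (bot.tip_extent is the distance from the TCP to the fingertips, in m); z points along the fingers, y is the line along which they close (so a half turn about z gives the same grasp; the last joint's range is limited). The gripper opens to 85 mm and grips with 20 to 120 N. Pads are 22 mm wide; open, the fingers measure 114 mm over their backs; the gripper's body (76 mm by 85 mm) begins 54 mm behind the grasp point. The pads swing forward as they close: fully open they stand 13 mm farther back than shut.
Start: joints at [-0.037, 0.264, 1.604, -0, 1.274, -0.037], TCP at [0.675, -0, 0.248] pointing down, gripper open.
Joint ranges: [-2.63, 2.63], [-0.94, 2.18], [0.31, 2.57], [-1.31, 4.45], [0, 2.66], [-2.55, 2.55]. Speed limits (rad/s): [2.57, 2.57, 3.14, 3.14, 3.14, 3.14].

## Interface

Orientations are given as a rotation vector (axis times angle).
In Python, from workcell import readout, read_camera, finish_job, bot gives the robot as it stands.
- The arm moves only by the tool jog_arm, never from a script. Its argument "deltas" is one flat list of numbers, 7 for each row, row after row: the shift along the tool's x, y, z in m, then the turn, a rotation vector about the tool's x, y, z in degrees, then the gripper command: -1 is shut, 1 is fully open, values between are in proportion. A call has 1 to 8 rows; each row is the pose to reach, as a shift and turn from the pose commanded when the call began, along the tool's axes at that moment; what a row does not reach only later rows make up. A row lasts 1/10 s, in which the tool goes at most 50 mm and 8.59 degrees, less where a joint would pass 70% of its speed; a pose out of reach is approached as far as the arm can. A call with a gripper value outside its range is refused whole. The fingers move at their own pace and stop on an object; "squeeze" is the grip in N (left out, the last holds). Time passes only in rows, so rows that repeat a pose let the fingers close. It gives the time, the measured TCP pose, the force, the opening and the grip force at its end, in the units of the state.
- readout.read_state(): the state, without advancing time (a new reading comes with each control period).
- read_camera(name): name is "scene" or "side" or "wrist"; returns a dict with "color" (384x512x3 uint8, blue, green, red), "fx", "fy", "cx", "cy" (pixels), "origin" and "attitude" of the camera in the world. Camera axes: x right, y down, z forward; pixel columns grow to the right and rows downward; lengths in m; the calibration is good to about 2 mm. A picture is of the moment at which its call begins. There is no depth.
- finish_job(): hands the job in; it is judged then, once.
The state is a dict: "time": time; "q": joint angles; "joint_vel": joint speeds; "joint_torque": joint torques, N m; "tool_pos": TCP position; "tcp_rot": TCP orientation; "wrist_force": force on the tool from outside, world axes, zero at the start; "torque": the same for the moment, N m; "width": opening from 0.0 (shut) to 1.0 (fully open); "grip_force": force on a finger pad.
Only numpy, scipy, OpenCV 4.12 (cv2) and the standard library are available. Lean on these libraries where they do the work, as an engineer would, in place of code of your own. Each camera call takes 0.05 s, during which the arm holds its last target. There are 200 camera calls.

## Task

Three clamp jaws stand in the rack, each behind a marker: draw out the one behind the X-shaped marker and leave the two behind the round markers in their slots. Hold it up, upright and still, in front of the inspection camera, its round boss facing the lens squarely and centred on the viewing point 12 cm straight ahead of the lens, level with it above the crosshair, without bumping the camera. Finish while holding it there: do not put it down or let go.

Things in the scene. Friction and masses are not known exactly. Their poses are not given: they have to be found in the camera images.
- rack: dark wooden rack, 110 (x) x 310 (y) x 26 mm, fixed. Origin: centre of its underside; z up; x points away from the robot when its yaw is 0. Three blind slots 17 x 49 mm, 19 mm deep (floor 7 mm above the desk), at x = +20 mm and y = +105, 0, -105 mm; one jaw stands in each. A marker stands 52 mm in front (-x) of each slot
- jaw_1: clamp jaw, in the left (+y) slot at the start; the three are alike. Loose aluminium block standing upright, 14 thick (x) x 46 wide (y) x 80 mm tall, 0.14 kg, lowest 19 mm in the slot, 1.5 mm play. Origin: centre of its underside. Its front (-x) bears a round boss 26 mm across, 3 mm proud, 45 mm up; in the rack it faces the markers and the robot. Back plain. Grip it by its side edges, 46 mm apart along y
- jaw_1_boss (a point): centre of the outer face of jaw_1's boss: at x = -10 mm, y = 0, z = 45 mm in the jaw's frame; same axes as the jaw
- jaw_2: clamp jaw, in the middle slot at the start; the three are alike. Loose aluminium block standing upright, 14 thick (x) x 46 wide (y) x 80 mm tall, 0.14 kg, lowest 19 mm in the slot, 1.5 mm play. Origin: centre of its underside. Its front (-x) bears a round boss 26 mm across, 3 mm proud, 45 mm up; in the rack it faces the markers and the robot. Back plain. Grip it by its side edges, 46 mm apart along y
- jaw_2_boss (a point): centre of the outer face of jaw_2's boss: at x = -10 mm, y = 0, z = 45 mm in the jaw's frame; same axes as the jaw
- jaw_3: clamp jaw, in the right (-y) slot at the start; the three are alike. Loose aluminium block standing upright, 14 thick (x) x 46 wide (y) x 80 mm tall, 0.14 kg, lowest 19 mm in the slot, 1.5 mm play. Origin: centre of its underside. Its front (-x) bears a round boss 26 mm across, 3 mm proud, 45 mm up; in the rack it faces the markers and the robot. Back plain. Grip it by its side edges, 46 mm apart along y
- jaw_3_boss (a point): centre of the outer face of jaw_3's boss: at x = -10 mm, y = 0, z = 45 mm in the jaw's frame; same axes as the jaw
- cross_marker: white X-shaped tag (two crossed bars 52 mm long) leaning back on a little foot on the rack, up to 40 mm above the rack's top, fixed. Origin: centre of its foot, on the rack's top. The jaw straight behind it is the one to check; which slot that is changes
- disc_marker_1: white round tag, 40 mm across, on the same foot, fixed. Origin: centre of its foot, on the rack's top. It marks a jaw that is already passed and stays where it is
- disc_marker_2: white round tag, 40 mm across, on the same foot, fixed. Origin: centre of its foot, on the rack's top. It marks a jaw that is already passed and stays where it is
- camera: inspection camera, fixed: black box 50 mm high with a lens barrel on a steel column (top 255 mm above the desk), on a dark base plate 100 mm wide, 6 mm thick, from 210 mm ahead to 50 mm behind the origin. Origin: on the desk, 15 mm ahead of the column. It looks level along its own -x; z up. A white crosshair on the plate lies right below the viewing point
- lens (a point): centre of the lens front, 50 mm ahead (-x) of the camera's origin, 200 mm above the desk; same axes as the camera
- focus (a point): viewing point: in the air 120 mm straight ahead of the lens, 200 mm above the desk, over the crosshair; same axes as the camera

How it is judged:
By the outcome, as a careful person would: the job done as asked, in the order asked, and still so for the second after the job is handed in, while the arm keeps its last pose, push and grip.
It also fails if it takes over 35 s, if anything falls off the work surface, if the arm or the gripper's body presses on something with over 40 N, if the wrist force passes 120 N, or if a joint passes its speed limit or range.

## Working session

There is one attempt and no reset: what is moved stays moved. The work goes in short steps, Python scripts to look and compute and a tool call to move; the robot and the scene stay as the last step left them, time stands still between calls to the robot, and variables do not carry over. Pictures are saved under pics/ and viewed, at most 10 in all, crops included, and the job is handed in when it is done.

Besides the shell and the picture viewer there is one more tool, called after "Call:" as name(argument=value, ...), one argument or row to a line, values as JSON. jog_arm: Moves the arm, as the interface text tells. Its arguments: {"type":"object","properties":{"deltas":{"type":"array"},"squeeze":{"type":"number"}},"required":["deltas"]}

```bash
mkdir -p pics; ls; python3 - <<'E'
from workcell import readout, read_camera, bot
import cv2, numpy as np
s=readout.read_state(); print(s['time'],s['tool_pos'],s['tcp_rot'])
for n in ("scene","side","wrist"):
    c=read_camera(n); cv2.imwrite(f"pics/{n}0.png",c["color"]); print(n,c['fx'],c['cx'],c['cy'],np.round(c['origin'],4),np.round(c['attitude'],4).tolist())
a=[cv2.imread(f"pics/{n}0.png") for n in ("scene","side")]
E
```

```text
pics
0.0 [6.74297442e-01 3.37020589e-05 2.46944546e-01] [-2.2202357  -2.22029912  0.00241274]
scene 419.1229710655079 254.35631046086417 193.96240005807314 [-0.1043 -0.4635  0.8165] [-2.0317, 1.0999, -0.499]
side 408.2155894196068 260.1660242943077 187.27493336755484 [ 0.3858 -0.8728  0.8151] [-2.2308, 0.1784, -0.0861]
wrist 308.5414163673845 257.72045390347483 196.43639135052828 [0.6741 0.0662 0.3705] [2.8748, -0.0008, -0.0037]
```

View pics/scene0.png

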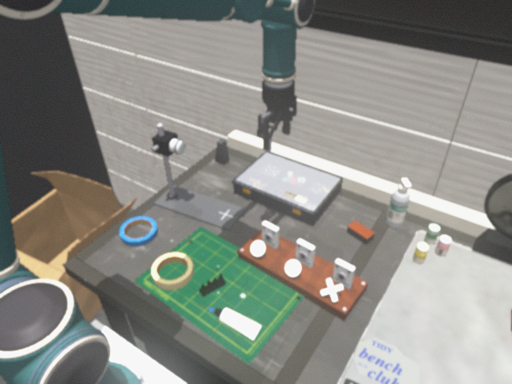

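View pics/side0.png

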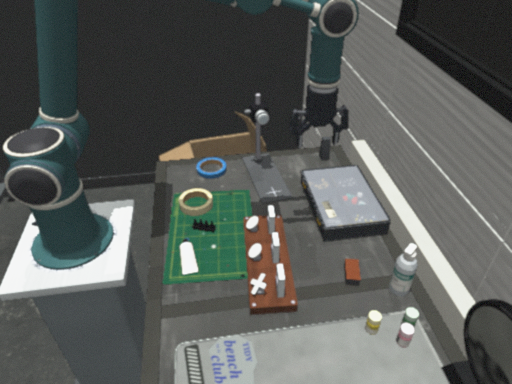

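View pics/wrist0.png

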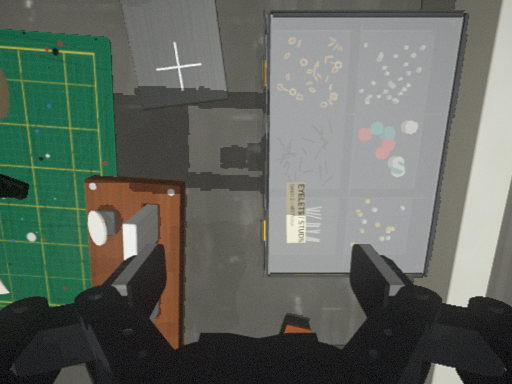

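The X marker is the near-right one (scene 332,290; side 258,285), so jaw_3 (-y slot) is the target. The discs mark the other two jaws. The crosshair is at scene (226,215), side (275,190) and wrist (179,67), and the inspection camera looks roughly along world -y. In the wrist view the rack is at lower left and the fingers close along world x.

```bash
cat > h.py <<'E'
import cv2, numpy as np
from scipy.spatial.transform import Rotation as R
from workcell import readout, read_camera
def ray(c,p):
    d=R.from_rotvec(c['attitude']).as_matrix()@np.array([(p[0]-c['cx'])/c['fx'],(p[1]-c['cy'])/c['fy'],1.])
    return np.array(c['origin']),d/np.linalg.norm(d)
def plane(c,p,z):
    o,d=ray(c,p); return o+d*(z-o[2])/d[2]
def tri(cs,ps):
    A=0;b=0;rs=[ray(c,p) for c,p in zip(cs,ps)]
    for o,d in rs:
        M=np.eye(3)-np.outer(d,d);A=A+M;b=b+M@o
    X=np.linalg.solve(A,b)
    return X,max(np.linalg.norm(np.cross(X-o,d)) for o,d in rs)
E
python3 - <<'E'
from h import *
cs={n:read_camera(n) for n in ("scene","side","wrist")}
sc,si,w=cs["scene"],cs["side"],cs["wrist"]
for n,a in dict(X=((332,290),(258,285)),cross=((226,215),(275,190))).items(): print(n,tri([sc,si],a))
print('cross3',tri([sc,si,w],[(226,215),(275,190),(179,67)]),plane(w,(179,67),.006))
# lens
print('lens',tri([sc,si],[(179,147),(262,118)]))
# rack screws (top z .026) left end
print(plane(w,(92,186),.026),plane(w,(171,192),.026))
a=cv2.resize(sc["color"][210:320,220:380],None,fx=5,fy=5,interpolation=cv2.INTER_CUBIC)[:, :800]
b=cv2.resize(si["color"][195:315,230:310],None,fx=5,fy=5,interpolation=cv2.INTER_CUBIC)
cv2.imwrite("pics/c1.png",a);
c=np.zeros((600,800,3),np.uint8);c[:, :400]=b
d=cv2.resize(sc["color"][120:240,145:225],None,fx=5,fy=5,interpolation=cv2.INTER_CUBIC);c[:,400:]=d
cv2.imwrite("pics/c2.png",c)
E
```

```text
X (array([ 0.47660253, -0.27267062,  0.04875251]), np.float64(0.0002909241270523402))
cross (array([0.58869988, 0.11086356, 0.00928693]), np.float64(0.005815498405539116))
cross3 (array([0.58873508, 0.11249033, 0.0085042 ]), np.float64(0.006195957921970408)) [0.58708392 0.11417135 0.006     ]
lens (array([0.56953602, 0.23854782, 0.20199314]), np.float64(0.0011134446486071661))
[ 0.48311101 -0.0155947   0.026     ] [ 0.57345412 -0.02276185  0.026     ]
```

View pics/c1.png

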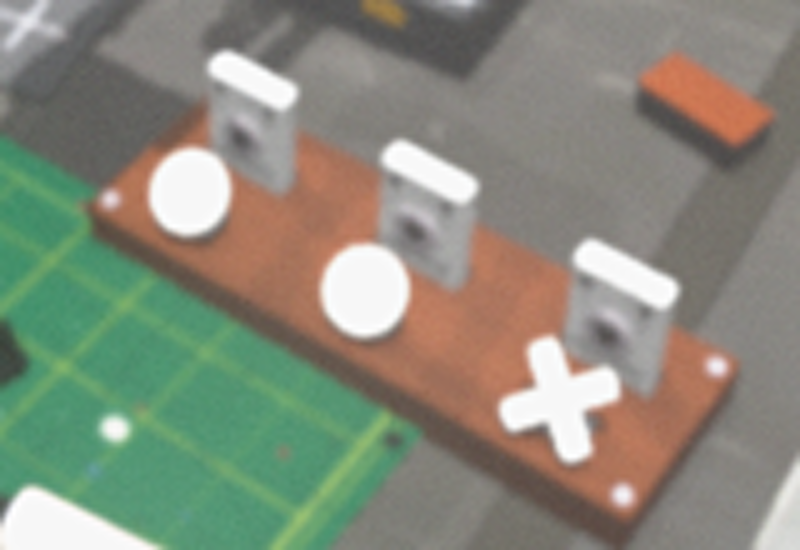

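View pics/c2.png

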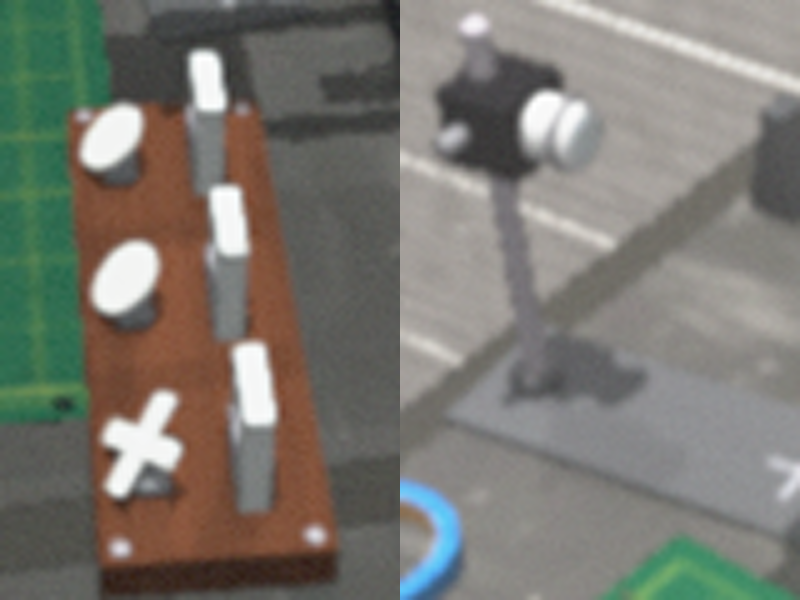

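The crops show the X in front of the -y jaw, with its centre at c1 (562,400). Jaw_3's top face is centred at c1 (625,273) and c2-left (255,384). The rack screws and lens (c2-right 578,132) are also clear.

```bash
python3 - <<'E'
from h import *
sc,si=read_camera("scene"),read_camera("side")
S=lambda x,y:(220+x/5,210+y/5); T=lambda x,y:(230+x/5,195+y/5)
P={}
for n,a,b in [("sNF",(623,495),(120,548)),("sNB",(716,366),(315,535)),("sFF",(110,200),(83,116)),("j3top",(625,273),(255,384)),("j2top",(429,172),(229,219)),("j1top",(253,81),(207,80))]:
    P[n],r=tri([sc,si],[S(*a),T(*b)]); print(n,P[n].round(4),round(r,4))
d=P["sFF"]-P["sNF"]; print("rack yaw",np.degrees(np.arctan2(-d[0],d[1])))
d=P["j1top"]-P["j3top"]; print("jaw row yaw",np.degrees(np.arctan2(-d[0],d[1])),np.linalg.norm(d))
E
```

```text
sNF [ 0.4604 -0.3125  0.0296] 0.0017
sNB [ 0.5499 -0.3194  0.0293] 0.0016
sFF [ 0.4827 -0.0208  0.0291] 0.0014
j3top [ 0.529  -0.2754  0.0871] 0.0014
j2top [ 0.5368 -0.171   0.0874] 0.0017
j1top [ 0.5447 -0.0673  0.0876] 0.0019
rack yaw -4.371842775567936
jaw row yaw -4.303771148861352 0.20861592216551553
```

Call:
jog_arm(
  deltas=[-0.02,-0.01,0,0,0,-6,1,-0.055,-0.03,0.01,0,0,-14,1,-0.1,-0.053,0.02,0,0,-22,1,-0.145,-0.077,0.03,0,0,-30,1,-0.19,-0.1,0.04,0,0,-38,1,-0.23,-0.121,0.05,0,0,-46,1,-0.26,-0.137,0.055,0,0,-54,1,-0.2755,-0.1453,0.06,0,0,-60,1],
)

```text
time: 1.2
tool_pos: [0.5278, -0.2782, 0.1879]
tcp_rot: [-0.809, -3.035, 0.001]
wrist_force: [0.2, -0.1, -0.4]
width: 1.001
grip_force: 0.0
```

Call:
jog_arm(
  deltas=[0,0,0,0,0,-6,1,0,0,0,0,0,-13,1,0,0,0,0,0,-20,1,0,0,0,0,0,-25.6,1,0,0,0,0,0,-25.6,1,0,0,0,0,0,-25.6,1],
)

```text
time: 1.8
tool_pos: [0.5297, -0.2755, 0.1884]
tcp_rot: [0.124, 3.139, -0.0]
wrist_force: [0.8, 1.1, 0.6]
width: 0.998
grip_force: 0.0
```

```bash
python3 - <<'E'
from h import *
w=read_camera("wrist"); cv2.imwrite("pics/w1.png",w["color"]); s=readout.read_state()
print(s['tool_pos'],R.from_rotvec(s['tcp_rot']).as_matrix().round(3))
# predicted pixel of jaw top
for p in ([.529,-.2754,.0871],):
    M=R.from_rotvec(w['attitude']).as_matrix().T@(np.array(p)-w['origin']); print(M[0]/M[2]*w['fx']+w['cx'],M[1]/M[2]*w['fy']+w['cy'])
E
```

```text
[ 0.52973825 -0.27550589  0.18837356] [[-0.997  0.079  0.   ]
 [ 0.079  0.997 -0.   ]
 [-0.    -0.    -1.   ]]
258.5952468199379 202.92347804635006
```

View pics/w1.png

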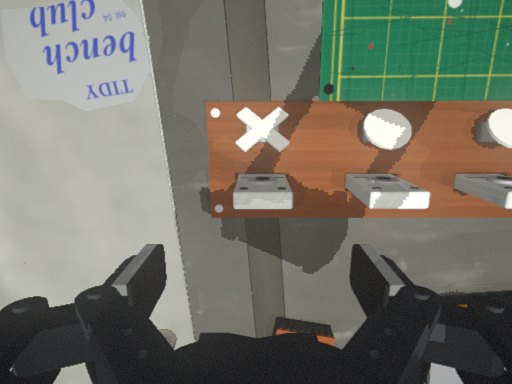

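The wrist view shows jaw_3 with its top face at about x 234–292, y 187–209, behind the X at (263,130). It is square to the fingers, but 3 mm or so off the prediction.

```bash
python3 - <<'E'
from h import *
sc,si,w=read_camera("scene"),read_camera("side"),read_camera("wrist")
g=cv2.cvtColor(w["color"],cv2.COLOR_BGR2GRAY)
print(g[165:218:2,263].tolist()); print(g[198,226:300:2].tolist())
m=np.zeros_like(g); m[180:215,225:300]=(g[180:215,225:300]>165)
c=max(cv2.findContours(m,0,2)[0],key=cv2.contourArea); r=cv2.minAreaRect(c); print(r,cv2.boundingRect(c))
p=r[0]
print(plane(w,p,.087), tri([w,sc,si],[p,(345,264.6),(281,271.8)]))
print(plane(sc,(345,264.6),.087),plane(si,(281,271.8),.087))
E
```

```text
[77, 77, 78, 73, 78, 124, 58, 62, 106, 146, 127, 125, 125, 128, 172, 181, 180, 186, 197, 195, 195, 197, 103, 80, 80, 78, 77]
[77, 79, 78, 88, 170, 181, 180, 181, 183, 183, 180, 181, 179, 182, 181, 184, 188, 183, 182, 182, 179, 181, 183, 182, 183, 184, 186, 184, 182, 185, 183, 180, 179, 129, 75, 79, 77]
((262.5, 200.5), (56.99999237060547, 14.999998092651367), -0.0) (234, 193, 58, 16)
[ 0.52733555 -0.27224342  0.087     ] (array([ 0.52905847, -0.27375737,  0.08554166]), np.float64(0.002192228019267052))
[ 0.52767437 -0.2763779   0.087     ] [ 0.52991067 -0.27370914  0.087     ]
```

Call:
jog_arm(
  deltas=[0.0015,0.0015,0.02,0,0,0,1,0.0015,0.0015,0.045,0,0,0,1,0.0015,0.0015,0.07,0,0,0,1,0.0015,0.0015,0.095,0,0,0,1,0.0015,0.0015,0.115,0,0,0,1,0.0015,0.0015,0.126,0,0,0,1,0.0015,0.0015,0.126,0,0,0,1],
)

```text
time: 2.7
tool_pos: [0.527, -0.2731, 0.0604]
tcp_rot: [-0.121, -3.136, -0.003]
wrist_force: [-0.7, 0.1, -1.1]
width: 0.999
grip_force: 0.0
```

Call:
jog_arm(
  deltas=[0,0,0,0,0,0,0.4,0,0,0,0,0,0,0.2,0,0,0,0,0,0,0,0,0,0,0,0,0,-0.5,0,0,0,0,0,0,-1,0,0,0,0,0,0,-1,0,0,0,0,0,0,-1,0,0,0,0,0,0,-1],
  squeeze=60,
)

```text
time: 3.5
tool_pos: [0.5295, -0.2737, 0.064]
tcp_rot: [0.121, 3.137, -0.0]
wrist_force: [0.4, 3.7, 6.1]
width: 0.534
grip_force: 61.3
```

Call:
jog_arm(
  deltas=[0,0,-0.005,0,0,0,-1,0,0,-0.015,0,0,0,-1,0,0,-0.03,0,0,0,-1,0,0,-0.055,0,0,0,-1,0,0,-0.085,0,0,0,-1,0,0,-0.115,0,0,0,-1,0,0,-0.14,0,0,0,-1,0,0,-0.15,0,0,0,-1],
)

```text
time: 4.3
tool_pos: [0.5297, -0.2752, 0.2171]
tcp_rot: [0.121, 3.134, -0.005]
wrist_force: [-0.3, -0.1, -0.4]
width: 0.531
grip_force: 61.7
```

```bash
python3 - <<'E'
from h import *
sc,si=read_camera("scene"),read_camera("side")
s=readout.read_state(); print(s['tool_pos'],s['tcp_rot'],s['width'],s['grip_force'],s['wrist_force'])
c=np.zeros((600,800,3),np.uint8)
# crops: side of crosshair/plate/lens and scene same (x5), grab colours
c[:, :400]=cv2.resize(si["color"][90:210,225:305],None,fx=5,fy=5,interpolation=cv2.INTER_CUBIC)
c[:,400:]=cv2.resize(sc["color"][120:240,160:240],None,fx=5,fy=5,interpolation=cv2.INTER_CUBIC)
cv2.imwrite("pics/c3.png",c)
E
```

```text
[ 0.52927846 -0.27480254  0.21511231] [ 0.12062358  3.1353585  -0.00391905] 0.5303104382091631 61.675615310668945 [ 0.00200336  0.25654005 -1.55379764]
```

View pics/c3.png

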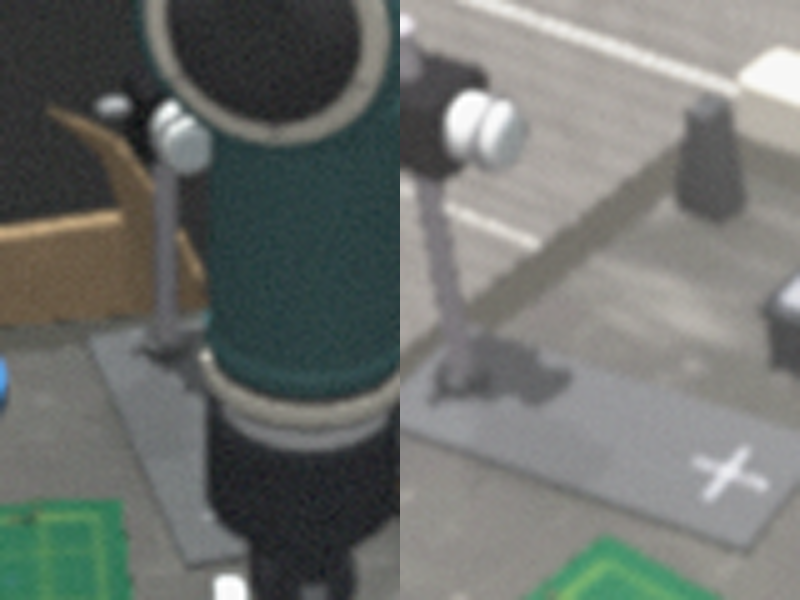

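The crop shows the jaw's arm partly hiding the plate in the side view. In the scene half, the crosshair is at (730,473) and the lens front at (505,132). In the side half the lens front is at (188,148).

```bash
python3 - <<'E'
from h import *
sc,si=read_camera("scene"),read_camera("side")
w=dict(fx=308.5414,fy=308.5414,cx=257.7205,cy=196.4364,origin=[0.6741,0.0662,0.3705],attitude=[2.8748,-0.0008,-0.0037])
im={n:cv2.cvtColor(cv2.imread(f"pics/{n}0.png"),cv2.COLOR_BGR2GRAY) for n in("scene","side","wrist")}
px={}
for n,(x,y,r,th) in dict(scene=(226,215,10,35),side=(275,190,9,25),wrist=(179,67,30,50)).items():
    a=im[n][y-r:y+r+1,x-r:x+r+1].astype(int); m=(a>np.median(a)+th).astype(np.uint8)
    b=cv2.boundingRect(cv2.findNonZero(m)); M=cv2.moments(m,True); px[n]=(x-r+M['m10']/M['m00'],y-r+M['m01']/M['m00']); print(n,b,m.sum(),np.round(px[n],1))
    if n=="wrist":
        ys,xs=np.nonzero(m); P=np.array([plane(w,(x-r+i,y-r+j),.006)[:2] for i,j in zip(xs,ys)]); c=P.mean(0); D=P-c
        for k in (0,1):
            q=D[np.abs(D[:,k])>.012]; f=np.polyfit(q[:,k],q[:,1-k],1); print("bar",k,np.degrees(np.arctan(f[0])),c)
print(tri([sc,si,w],[px["scene"],px["side"],px["wrist"]]),[plane(c,px[n],.006).round(4) for n,c in (("scene",sc),("side",si),("wrist",w))])
for a,b in [((123,0),(145,107)),((213,0),(227,96)),((145,107),(227,96))]:
    d=plane(w,b,.006)-plane(w,a,.006); print("edge",np.degrees(np.arctan2(d[1],d[0])))
print("lens",tri([sc,si],[(181,146.4),(262.6,119.6)]))
E
```

```text
scene (3, 5, 13, 10) 49 [224.7 214.1]
side (1, 6, 14, 9) 45 [273.4 191.2]
wrist (7, 5, 46, 48) 223 [178.1  65.6]
bar 0 6.545119566048673 [0.58585264 0.11543722]
bar 1 -6.53163589149949 [0.58585264 0.11543722]
(array([0.58630559, 0.11442119, 0.00721418]), np.float64(0.002206076617117864)) [array([0.5863, 0.1126, 0.006 ]), array([0.587 , 0.1182, 0.006 ]), array([0.5859, 0.1155, 0.006 ])]
edge -83.33049615677399
edge -82.81476573365488
edge 7.194403099750317
lens (array([0.571025  , 0.23206976, 0.20246316]), np.float64(0.001321610683385364))
```

Call:
jog_arm(
  deltas=[-0.001,0.015,0,0,0,3,-1,-0.003,0.045,0,0,0,10,-1,-0.006,0.085,0,0,0,18,-1,-0.01,0.13,0,0,0,27,-1,-0.013,0.175,0,0,0,36,-1,-0.016,0.22,0,0,0,45,-1,-0.019,0.255,0,0,0,54,-1,-0.02,0.27,0,0,0,60,-1],
)

```text
time: 5.3
tool_pos: [0.5677, -0.0029, 0.2097]
tcp_rot: [-1.669, -2.657, 0.002]
wrist_force: [-0.1, -0.7, -0.7]
width: 0.53
grip_force: 61.8
```

Call:
jog_arm(
  deltas=[0.01,0.007,0,0,0,4,-1,0.027,0.02,0,0,0,9,-1,0.047,0.035,0,0,0,14,-1,0.065,0.048,0,0,0,17,-1,0.0755,0.0554,0,0,0,18.8,-1,0.0755,0.0554,0,0,0,18.8,-1,0.0755,0.0554,0,0,0,18.8,-1],
)

```text
time: 6.0
tool_pos: [0.5847, 0.0856, 0.2104]
tcp_rot: [-2.076, -2.355, 0.005]
wrist_force: [0.2, 0.3, -0.7]
width: 0.534
grip_force: 61.8
```

```bash
python3 - <<'E'
from h import *
sc,si,w=read_camera("scene"),read_camera("side"),read_camera("wrist")
for _ in range(1):
    s=readout.read_state(); print(s['time'],s['tool_pos'],R.from_rotvec(s['tcp_rot']).as_matrix().round(4),s['width'],s['grip_force'])
c=np.zeros((600,800,3),np.uint8)
X=np.array([.586,.1,.2])
for k,(n,cam) in enumerate((("scene",sc),("side",si))):
    M=R.from_rotvec(cam['attitude']).as_matrix().T@(X-cam['origin']); u=M[:2]/M[2]*cam['fx']+[cam['cx'],cam['cy']]
    x0,y0=(u-[40,60]).astype(int); print(n,x0,y0)
    c[:,400*k:400*k+400]=cv2.resize(cam["color"][y0:y0+120,x0:x0+80],None,fx=5,fy=5,interpolation=cv2.INTER_CUBIC)
cv2.imwrite("pics/c4.png",c); cv2.imwrite("pics/w2.png",w["color"])
E
```

```text
6.15 [0.58531846 0.08501305 0.21154765] [[-1.235e-01  9.923e-01 -1.300e-03]
 [ 9.923e-01  1.235e-01 -5.000e-04]
 [-3.000e-04 -1.400e-03 -1.000e+00]] 0.532736338394417 61.76520824432373
scene 183 100
side 235 81
```

View pics/c4.png

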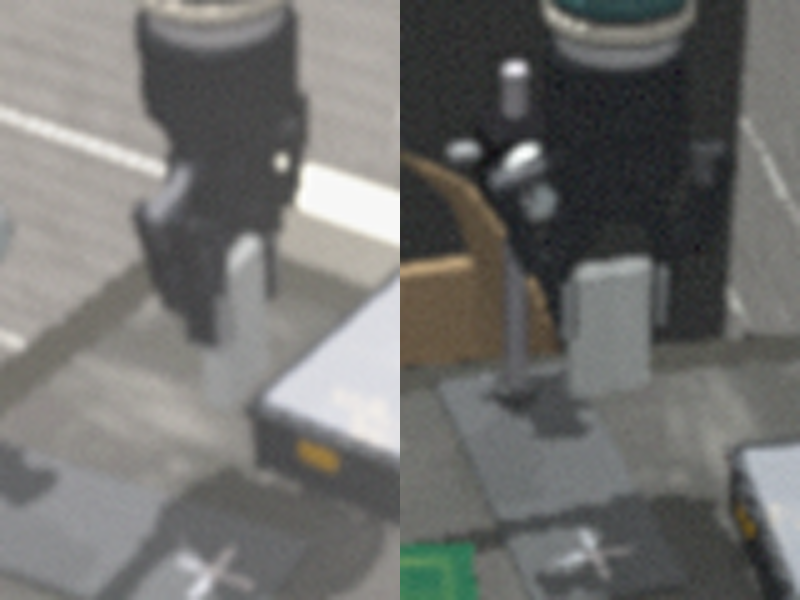

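View pics/w2.png

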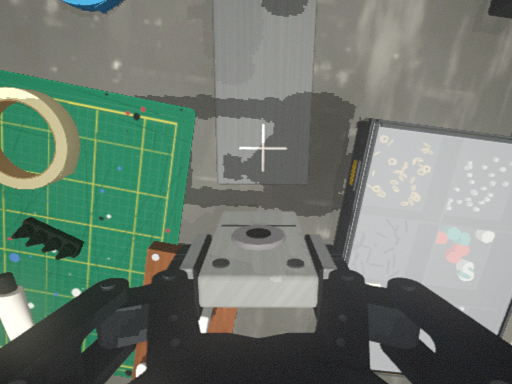

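In c4 the jaw hangs upright, its plain back to the side camera with back-face corners near (573,263), (650,258), (650,390) and (572,395). In w2 the crosshair is square at (263,148), the jaw's top face spans x 198–318, y 278–305, and the boss is at (258,237).

```bash
python3 - <<'E'
from h import *
sc,si,w=read_camera("scene"),read_camera("side"),read_camera("wrist")
s=readout.read_state(); print(s['tool_pos'])
g=cv2.cvtColor(w["color"],cv2.COLOR_BGR2GRAY)
print(g[205:312:3,235].tolist()); print(g[290,190:326:4].tolist())
a=g[120:176,235:291].astype(int); m=a>np.median(a)+45; ys,xs=np.nonzero(m)
P=np.array([plane(w,(235+i,120+j),.006)[:2] for i,j in zip(xs,ys)]); c=np.median(P,0); print(m.sum(),c,P.min(0),P.max(0))
D=P-c
for k in(0,1):
    q=D[(np.abs(D[:,k])>.008)&(np.abs(D[:,1-k])<.007)]; print(k,np.degrees(np.arctan(np.polyfit(q[:,k],q[:,1-k],1)[0])))
S=lambda x,y:(235+(x-400)/5,81+y/5)
print("back top mid",tri([si,w],[S(611.5,260.5),(258,305)]))
print("back bottom mid z (side, at same y)")
X,_=tri([si,w],[S(611.5,260.5),(258,305)])
o,d=ray(si,S(611,392.5)); print(o+d*(X[1]-o[1])/d[1])
for z in (.198,.200,.202): print("boss",plane(w,(258,237),z))
print("front bottom mid",plane(w,(259,212),.155), "front top mid", plane(w,(258,278),.235))
E
```

```text
[0.58572875 0.08517154 0.21223366]
[79, 127, 133, 138, 139, 142, 140, 104, 131, 112, 113, 113, 134, 135, 144, 142, 144, 143, 136, 133, 131, 135, 133, 137, 173, 184, 187, 189, 188, 184, 183, 187, 189, 187, 146, 118]
[49, 61, 110, 184, 186, 187, 188, 191, 190, 186, 187, 188, 185, 189, 190, 189, 185, 190, 188, 186, 190, 189, 189, 190, 196, 194, 190, 190, 193, 189, 188, 187, 84, 53]
1245 [0.57280645 0.12451624] [0.55423724 0.08332127] [0.61004607 0.14353911]
0 -1.0911744515473012
1 3.5467846236845557
back top mid (array([0.58608684, 0.0836472 , 0.23801793]), np.float64(0.0009124341913535184))
back bottom mid z (side, at same y)
[0.58898576 0.0836472  0.15013808]
boss [0.58399485 0.09347175 0.198     ]
boss [0.58389173 0.09430569 0.2       ]
boss [0.58378861 0.09513963 0.202     ]
front bottom mid [0.58479649 0.09202904 0.155     ] front top mid [0.58405388 0.09296705 0.235     ]
```

```bash
python3 - <<'E'
from h import *
w=read_camera("wrist")
g=cv2.cvtColor(w["color"],cv2.COLOR_BGR2GRAY)
t=cv2.morphologyEx(g,cv2.MORPH_TOPHAT,np.ones((9,9),np.uint8))
m=np.zeros_like(t); m[121:177,236:292]=t[121:177,236:292]>40
n,l,st,_=cv2.connectedComponentsWithStats(m); k=1+np.argmax(st[1:,4]); print(st[k])
ys,xs=np.nonzero(l==k)
x,y,ww,hh=st[k][:4]; cx,cy=x+(ww-1)/2,y+(hh-1)/2
v=np.abs(ys-cy)>7; h=np.abs(xs-cx)>7
fv=np.polyfit(ys[v],xs[v],1); fh=np.polyfit(xs[h],ys[h],1)
cx=(fv[1]+fv[0]*fh[1])/(1-fv[0]*fh[0]); cy=fh[0]*cx+fh[1]
print(cx,cy,plane(w,(cx,cy),.006))
for a,b in [((np.polyval(fv,cy+20),cy+20),(np.polyval(fv,cy-20),cy-20)),((cx-20,np.polyval(fh,cx-20)),(cx+20,np.polyval(fh,cx+20)))]:
    d=plane(w,b,.006)-plane(w,a,.006); print(np.degrees(np.arctan2(d[1],d[0])))
print(plane(w,(258,305),.235),plane(w,(258,276.5),.235))
A=R.from_rotvec(readout.read_state()['tcp_rot']).as_matrix(); print(np.degrees(np.arctan2(A[1,0],A[0,0])))
E
```

```text
[238 124  48  48 273]
261.69993255989465 147.9547148032079 [0.58549878 0.11488106 0.006     ]
96.1346033776316
6.835648419926545
[0.58553855 0.08175358 0.235     ] [0.58408002 0.0935696  0.235     ]
97.07756459188786
```

Call:
jog_arm(
  deltas=[0.004,0.001,0,0,0,0.1,-1,0.01,0.002,0.001,0,0,0.3,-1,0.016,0.003,0.001,0,0,0.4,-1,0.0195,0.004,0.001,0,0,0.4,-1,0.0195,0.004,0.001,0,0,0.4,-1,0.0195,0.004,0.001,0,0,0.4,-1,0.0195,0.004,0.001,0,0,0.4,-1,0.0195,0.004,0.001,0,0,0.4,-1],
)

```text
time: 7.15
tool_pos: [0.5873, 0.1056, 0.2113]
tcp_rot: [2.088, 2.348, -0.0]
wrist_force: [-0.5, -0.1, -1.2]
width: 0.531
grip_force: 61.8
```

```bash
python3 - <<'E'
from h import *
w,sc,si=[read_camera(n) for n in("wrist","scene","side")]
s=readout.read_state(); A=R.from_rotvec(s['tcp_rot']).as_matrix()
print(s['time'],s['tool_pos'],np.degrees(np.arctan2(A[1,0],A[0,0])),s['width'],s['grip_force'],s['joint_vel'],s['wrist_force'])
c=np.zeros((600,800,3),np.uint8)
c[:300,:400]=cv2.resize(w["color"],(400,300))
c[300:,:400]=cv2.resize(sc["color"][120:270,140:340],(400,300),interpolation=cv2.INTER_CUBIC)
c[:,400:]=cv2.resize(si["color"][90:240,230:330],(400,600),interpolation=cv2.INTER_CUBIC)
cv2.imwrite("pics/c5.png",c)
g=cv2.cvtColor(w["color"],cv2.COLOR_BGR2GRAY)
t=cv2.morphologyEx(g,cv2.MORPH_TOPHAT,np.ones((9,9),np.uint8))
E
```

```text
7.3 [0.58735189 0.10560616 0.21131196] 96.70590786015272 0.5303924151806725 61.76546931266785 [-3.32682084e-05 -9.76568081e-04  1.18955303e-03 -3.06465957e-04
 -3.03751947e-04  3.85391740e-04] [-0.52524597  0.82014616 -1.58311964]
```

View pics/c5.png

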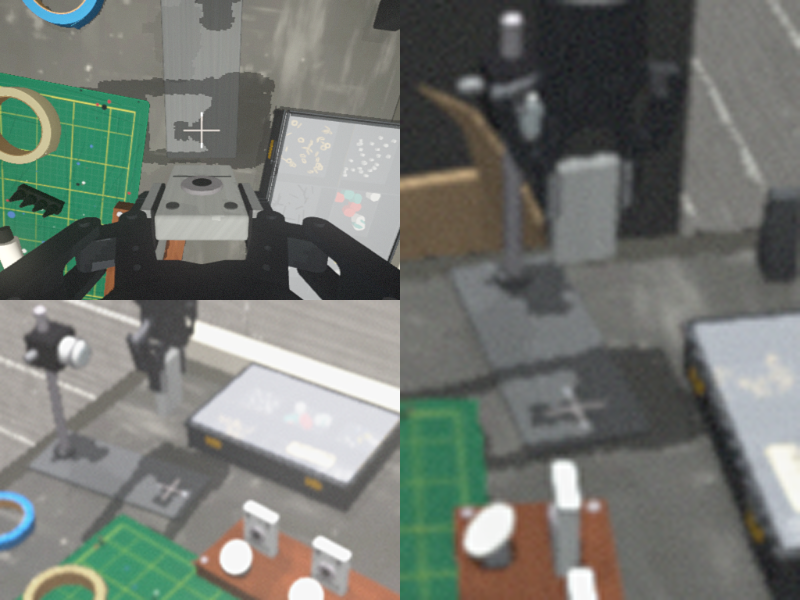

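The jaw is upright and still. In the wrist tile the crosshair is at (202,130), square to the jaw, whose boss is centred at x 202. The two disc-marked jaws are still in their slots. I'm handing it in.

```bash
python3 -c "
from workcell import finish_job
print(finish_job())"
```

```text
the job is handed in; nothing more can be done
None
```

I drew out the jaw behind the X (jaw_3, right slot) and handed in at 7.3 s, holding it upright and still at the viewing point, boss facing the lens and centred to within about 2 mm by my measurements, with the other two jaws still in their slots; the result wasn't reported back.

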